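# Clamp a reagent bottle on the shaker with the spring-button clamp bar

## Robot

A 6-joint arm with a two-finger parallel gripper is mounted at the origin on a cart in front of the work surface, level with it; the furniture and walls round the work are solid. World frame = base frame: x ahead of the robot, y to its left, z up, the work surface at z = 0. Lengths are in mm, angles in rad, forces in N, time in s.
With the tool pointing down it reaches from about 350 to 775 mm from the base axis. Payload 7.3 kg.
Tool frame: the origin (TCP) lies midway between the tips of the shut fingers; the grasp point (between the pads) lies 19 mm behind it; x points along the fingers, y is the direction in which the jaws open and shut, and the axes are right-handed (so a half turn about x gives the same grasp; the last joint's range is limited). The gripper opens to 92 mm and grips with 3 to 60 N. Pads are 19 mm wide; open, the fingers measure 130 mm over their backs; the gripper's body (75 mm by 190 mm) begins 47 mm behind the grasp point.
Start: joints at [-1.393, 0.342, 1.524, -0, 1.275, -0.146], TCP at [167.063, -497.73, 226.741] pointing down, gripper open.
Joint ranges: [-2.53, 2.53], [-0.77, 2.02], [0.04, 2.7], [-1, 4.14], [0.28, 2.66], [-3.11, 3.11]. Speed limits (rad/s): [2.57, 2.57, 3.14, 3.14, 3.14, 3.14].

## Interface

Orientations are given as [roll, pitch, yaw] about the fixed x, y, z axes, in that order (R = Rz(yaw) Ry(pitch) Rx(roll)).
In Python, from plant import bot gives the robot as it stands. The module is installed in compiled form; this text tells all that it offers.
- The arm moves only by the shell command python3 -m handwheel 'ROWS' [OPENING]. ROWS is JSON, a list that holds one entry, the list of rows, each a list of 4 numbers: the shift along the tool's x, y, z in cm, then the turn about the tool's x in rad. A call has 1 to 8 rows; each row shifts and turns the commanded pose from where the row before left it, along the tool's axes as they then stand; what a row does not reach is not made up. A row lasts 1/12 s, in which the tool goes at most 41.7 mm and 7.16 degrees, less where a joint would pass 70% of its speed; a pose out of reach is approached as far as the arm can. A call is refused whole if a number of a shift passes 4.17 or a number of a turn 0.125, either way. A call with a gripper value outside its range is refused whole. OPENING is the opening, from 0 (shut) to 1 (fully open), set as the call begins (- or left out, the last holds). The fingers move at their own pace and stop on an object; the grip force is fixed at half the most. Time passes only in rows, so rows that do not move let the fingers close. It gives the time, the measured TCP pose, the force and the opening at its end, in the units of the state.
- bot.get_obs(): the state, without advancing time (a new reading comes with each control period).
- bot.capture(name): name is "side" or "top" or "wrist"; returns (picture, depth): 420x560x3 uint8, red, green, blue; 420x560 float32, mm along the optical axis (not along the pixel's ray), 0 where there is no reading.
- bot.camera_model(name): a dict with "fx", "fy", "cx", "cy" (pixels), "position" and "rotation" of the camera in the world. Camera axes: x right, y down, z forward; pixel columns grow to the right and rows downward; lengths in mm; the calibration is good to about 2 mm. A picture is of the moment at which its call begins: read the wrist's pose just before it. camera_model takes no time and is no camera call; for the wrist camera it gives the pose at the moment of the call.
- bot.close_job(): hands the job in, once; it reports no verdict.
Trained networks look in the newest picture that a camera, given by its name, has taken for a name from the list of things; names that differ only in an ending like _2 or _b are one class to them, and where a whole thing is asked for, a point or a joint stands for the part that bears it (a point fixed in the world has none). Each returns a list of dicts, best first, with "conf" (0 to 1); they miss things now and then, are a little off and sometimes report something else, mostly with a low value. They report only what shows in the picture. A call takes as long as a camera call.
- bot.find_in(camera, label): "bbox" ([left, top, width, height] in pixels, round what is visible of it).
- bot.spot_point(camera, label): "point" ([column, row] in pixels: a listed point, or the origin of a listed thing).
The state is a dict: "time": time; "joint_positions": joint angles; "dq": joint speeds; "tau": joint torques, N m; "tool_pos": TCP position; "tcp_rot": TCP orientation; "contact_force": force on the tool from outside, world axes, zero at the start; "moment": the same for the moment, N m; "grip_width": finger opening in mm.
Only numpy, scipy, OpenCV 4.12 (cv2) and the standard library are available. Lean on these libraries where they do the work, as an engineer would, in place of code of your own. Each camera call takes 0.05 s, during which the arm holds its last target.

## Task

Get the blue-capped bottle ready to be shaken: stand it on the shaker's platform between the two cross bars, in front of the fixed bar's V-shaped jaw, and let go of it. Then pinch the clamp's blue sleeve so that its brass spring button is pushed in flush, and slide the clamp towards the bottle until the button pops out through the next hole and the bottle is held between jaw and sprung pad. Where that hole comes has to be felt: do not drag on against the popped-out button, do not tip the bottle, and leave the other things on the bench where they are.

Things in the scene. Friction and masses are not known exactly. Their poses are not given: they have to be found in the camera images.
- shaker: Low white bench shaker, fixed, 250 deep (x) x 360 wide (y). Origin under its centre at bench level; +x away from its front (display side), +y to its left, z up. Platform with black mat, top at z 78. Front square rail at x -100, z 120, rear rod (12 dia) at x 105, z 120, both along y; their end blocks at y -170 and 170 (16 wide, tops at z 135). Fixed cross bar 14x16 at y -143, z 120.
- seat (a point): Point on the mat under the axis of a 70 mm bottle pressed fully into the rubber V jaw (z 100 to 130) of the fixed bar: shaker x 20, y -95, z 78. Shaker's axes. With the clamp open the free gap runs from the jaw, 35 to the right (-y), to the clamp's pad, 67 to the left (+y). Stand the bottle on this point or up to 15 left of it (+y): the clamp pushes it home.
- clamp_pinch (a point): Centre of the clamp's square sleeve (blue, 26x26, 154 long, along shaker y) at its first hole; moves with the clamp; shaker's axes. At the start the button stands out of the front (-x) face here. Room of 25 or more in front, behind and below; the 16 high cross bar leaves the sleeve 48 to the right (-y). Pinch here from above, closing along shaker x: one finger pushes the button flush, both grip the sleeve.
- clamp (a joint): Travel of the clamp (m), growing as it closes on the bottle (shaker -y). 0 open, button in the first hole (0.75 mm play), as at the start. The next hole is in a steel index plate on the sleeve's front, whose screws users set differently: the button pops out somewhere between 0.036 and 0.061. Slide friction 1.5 N. After the pop the clamp stops dead within 1.5 mm; over 15 N on the button strains it.
- clamp_pad: Spring-backed rubber pad on the moving bar, 44 wide (x), 30 high, facing the bottle (-y); its face is 6 from the origin towards -y. Shaker's axes. It meets a seated 70 mm bottle at 0.032 clamp travel and gives up to 30 mm: 3 N at first, 0.1 N more per mm. If the clamp is let go before the button has popped out, this spring pushes the clamp back off the bottle.
- bottle_buffer: The bottle to be shaken: clear reagent bottle with a blue screw cap, 70 diameter, 141 high, body up to 94, cap 40 diameter from 95 to 138; about 0.38 kg. Origin at the centre of its underside, z up.
- bottle_amber: Bystander: amber bottle with a black cap, 68 diameter, 139 high. Origin at the centre of its underside.
- bottle_rinse: Bystander: bottle with a red cap, 60 diameter, 124 high. Origin at the centre of its underside.
- flask_500: Bystander: conical flask with brown contents, 105 diameter, 187 high. Origin at the centre of its underside.
- timer: Bystander: white bench timer, 60 x 68 x 18. Origin at the centre of its underside.
- tape_roll: Bystander: roll of beige tape lying flat, 68 diameter, 19 high. Origin at the centre of its underside.
- button: Brass spring button, a round-ended pin of 10 diameter in the rail at shaker y 67, z 120. Shaker's axes. Origin on the rail's centre line when out (round end then 17.5 before it, 4.5 proud of the sleeve); pushed in it moves along +x: by 4.5 flush with the sleeve, 6.5 wholly under its 2 mm wall. Spring 3 N, flush 5.5 N. Flush, it cams under the hole's edge when the sleeve is pulled with 5 to 15 N.

How it is judged (in metres and radians):
On the way, in this order (a step that is already met when the one before it is completed fails the run):
1. the blue-capped bottle stands released on the mat in front of the V jaw, the clamp still open (horizontal distance between bottle_buffer and seat below 0.025 m and z of bottle_buffer in the frame of seat between -0.004 and 0.004 m and angle between bottle_buffer's own z axis and vertical below 0.08 rad and contact force between the fingers and bottle_buffer below 0.1 N and value of joint clamp below 0.004 m), for 0.2 s.
2. the button has popped out through the next hole (value of joint clamp above 0.034 m and x of button in the frame of clamp_pinch below 0.0015 m), for 0.1 s.
At the end, for the whole second after the job is handed in: The button stands out through the hole of the index plate (clamp travel over 34 mm, button pushed in less than 1.5 mm); the blue-capped bottle stands upright (within 0.05 rad) on the mat, its axis within 6 mm of the seat of the V jaw, pressed by the clamp's pad with more than 2 N, and at rest (all of step 2 and horizontal distance between bottle_buffer and seat below 0.006 m and z of bottle_buffer in the frame of seat between -0.004 and 0.004 m and angle between bottle_buffer's own z axis and vertical below 0.05 rad and linear speed of bottle_buffer below 0.01 m/s and contact force between clamp_pad and bottle_buffer above 2 N); the robot touches nothing.
It fails at once if the button is strained: more than 15 N between button and clamp (contact force between button and clamp above 15 N).
It fails at once if the blue-capped bottle is tipped by more than 0.4 rad (angle between bottle_buffer's own z axis and vertical above 0.4 rad).
It fails at once if another thing on the bench is shifted by more than 30 mm (distance of any of bottle_amber, bottle_rinse, flask_500, timer, tape_roll from where it was at the start of the episode above 0.03 m).
It also fails if it takes over 69 s, if anything falls off the work surface, if the arm or the gripper's body presses on something with over 40 N, if the wrist force passes 120 N, or if a joint passes its speed limit or range.

## Working session

There is one attempt and no reset: what is moved stays moved. The work goes in short steps, Python scripts to look and compute and a shell command to move; the robot and the scene stay as the last step left them, time stands still between calls to the robot, and variables do not carry over. Pictures are saved under pics/ and viewed, and the job is handed in when it is done.

```bash
mkdir -p pics; ls; cat > h.py <<'E'
import numpy as np, cv2
from plant import bot
from scipy.spatial.transform import Rotation as R
def px2w(cam,u,v,d):
    m=bot.camera_model(cam); p=np.array([(u-m['cx'])/m['fx']*d,(v-m['cy'])/m['fy']*d,d])
    return np.array(m['rotation'])@p+np.array(m['position'])
def ray(cam,u,v,z):
    m=bot.camera_model(cam); o=np.array(m['position'])
    r=np.array(m['rotation'])@np.array([(u-m['cx'])/m['fx'],(v-m['cy'])/m['fy'],1.])
    return o+r*(z-o[2])/r[2]
def proj(cam,p):
    m=bot.camera_model(cam); q=np.array(m['rotation']).T@(np.array(p)-np.array(m['position']))
    return m['fx']*q[0]/q[2]+m['cx'],m['fy']*q[1]/q[2]+m['cy'],q[2]
E
python3 - <<'E'
from h import *
o=bot.get_obs(); print(o)
for c in ['top','side']:
    im,d=bot.capture(c); cv2.imwrite(f'pics/{c}0.png',im[:,:,::-1]); np.save(f'{c}_d.npy',d)
    print(c,bot.camera_model(c))
    for n in ['seat','clamp_pinch','bottle_buffer','button','clamp_pad','shaker']:
        print(n,bot.spot_point(c,n)[:2], bot.find_in(c,n)[:1])
print(bot.get_obs()['time'])
E
```

```text
pics
{'time': 0.0, 'joint_positions': array([-1.39303060e+00,  3.42734822e-01,  1.52502355e+00,  1.75398953e-05,
        1.27540221e+00, -1.46020900e-01]), 'dq': array([ 3.31613464e-03, -7.32747710e-05, -2.81093687e-04, -5.27274709e-04,
        1.16006463e-03,  1.26343447e-03]), 'tau': array([-1.39203876e-03, -4.31246138e+01, -2.44225931e+01,  7.15543795e-02,
        5.57404803e-02, -1.14083439e-04]), 'tool_pos': array([ 166.97568124, -497.3055553 ,  226.03640841]), 'tcp_rot': array([-1.72751381,  1.5692283 ,  1.73786035]), 'contact_force': array([-0.48945995,  0.27642646, -0.64030886]), 'moment': array([ 0.02723232, -0.00952815, -0.00617289]), 'grip_width': 91.68022202513592}
top {'fx': 419.9593973027228, 'fy': 419.9593973027228, 'cx': 277.0136783155434, 'cy': 211.61750440019534, 'position': array([ 236.48135348, -113.14246773, 1521.37802105]), 'rotation': array([-2.9312338 , -0.00293795, -1.55303928])}
seat [{'point': [214.4, 208.6], 'conf': 0.7}, {'point': [390.8, 262.4], 'conf': 0.21}] [{'bbox': [131.6, 173.7, 113.0, 90.2], 'conf': 0.9}]
clamp_pinch [{'point': [172.5, 249.2], 'co
[... 432 characters left out ...]
 402.4891232382086, 'cx': 283.91480091739436, 'cy': 211.74740318646926, 'position': array([  224.53783745, -1113.54040844,   978.45810914]), 'rotation': array([-2.27169426, -0.00634075, -0.28312744])}
seat [{'point': [271.6, 176.7], 'conf': 0.76}] [{'bbox': [214.9, 127.8, 89.4, 81.5], 'conf': 0.62}]
clamp_pinch [] [{'bbox': [216.7, 143.3, 66.1, 21.8], 'conf': 0.8}]
bottle_buffer [{'point': [277.5, 266.9], 'conf': 0.76}] [{'bbox': [268.0, 232.5, 25.4, 48.5], 'conf': 0.81}]
button [] [{'bbox': [217.8, 128.2, 90.6, 81.4], 'conf': 0.63}]
clamp_pad [{'point': [267.4, 158.9], 'conf': 0.54}] []
shaker [{'point': [264.7, 181.0], 'conf': 0.87}] [{'bbox': [218.0, 130.5, 95.0, 80.7], 'conf': 0.82}]
1.3
```

```bash
sed -i "s/np.array(m\['rotation'\])/R.from_euler('xyz',m['rotation']).as_matrix()/g" h.py
python3 - <<'E'
import cv2,numpy as np
a=cv2.imread('pics/top0.png'); 
cv2.imwrite('pics/topc.png',cv2.resize(a[150:350,110:360],None,fx=3,fy=3,interpolation=2)[:600,:800])
a=cv2.imread('pics/side0.png'); 
cv2.imwrite('pics/sidec.png',cv2.resize(a[110:310,180:440],None,fx=3,fy=3,interpolation=2)[:600,:800])
E
python3 - <<'E'
from h import *
dt=np.load('top_d.npy');ds=np.load('side_d.npy')
print('seat',ray('top',214.4,208.6,78),ray('side',271.6,176.7,78))
print('pinch',ray('top',172.5,249.2,120))
print('bottle',ray('side',277.5,266.9,0))
print('shaker',ray('top',187.1,221.2,0),ray('side',264.7,181,0))
print('pad',ray('top',189.9,208.4,120),ray('side',267.4,158.9,120))
print(ray('top',324.7,236.6,138), px2w('top',324.7,236.6,dt[236,324]))
E
```

```text
seat [551.50029715 108.53725263  78.        ] [541.01753573 124.26270434  78.        ]
pinch [400.74405794 235.38881648 120.        ]
bottle [ 456.94874297 -262.47166007    0.        ]
shaker [519.17023053 218.70611824   0.        ] [5.33010284e+02 2.09451014e+02 1.13686838e-13]
pad [541.4932991  185.75248764 120.        ] [541.38003241 187.43309075 120.        ]
[ 449.81820785 -272.10714225  138.        ] [ 449.51736718 -271.88297083  139.9507912 ]
```

View pics/topc.png

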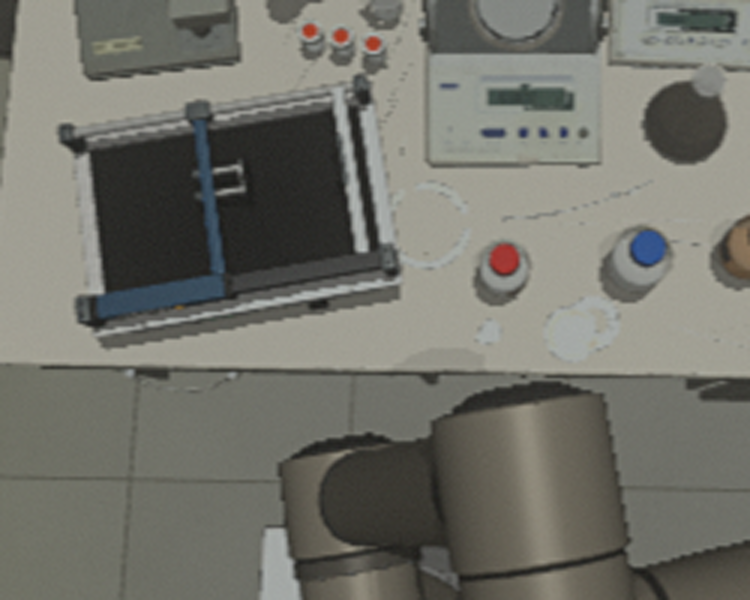

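View pics/sidec.png

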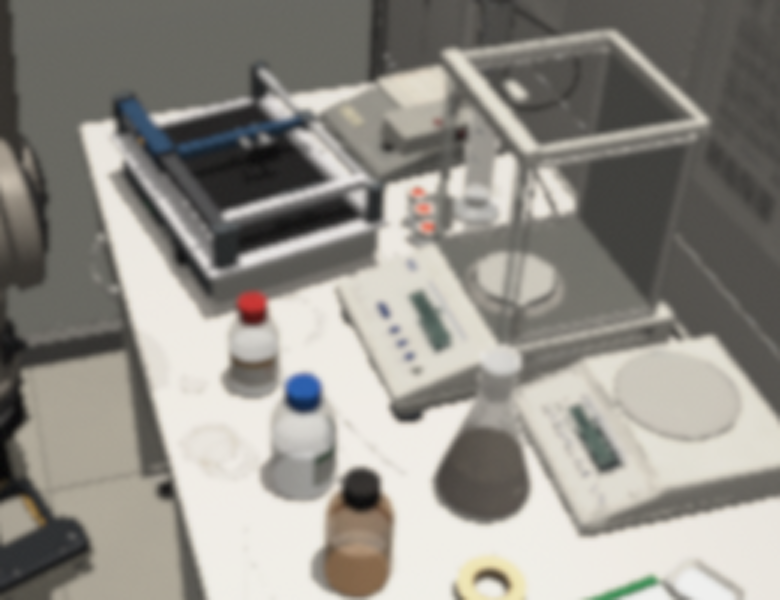

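View pics/top0.png

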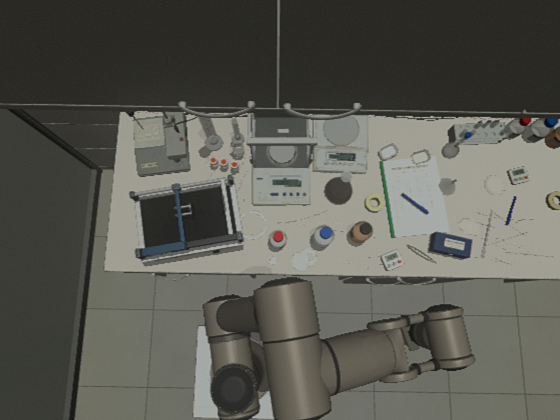

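```bash
python3 - <<'E'
from h import *
P={'RL':(70,133,105,170),'RR':(362,90,105,-170),'FL':(90,308,-100,170),'FR':(388,258,-100,-170)}
A=[];B=[]
for k,(u,v,x,y) in P.items():
    w=ray('top',110+u/3,150+v/3,133); A.append([x,y]);B.append(w[:2]); print(k,w)
A=np.array(A,float);B=np.array(B)
a0=A.mean(0);b0=B.mean(0);H=(A-a0).T@(B-b0)
th=np.arctan2(H[0,1]-H[1,0],H[0,0]+H[1,1]);Rm=np.array([[np.cos(th),-np.sin(th)],[np.sin(th),np.cos(th)]])
t=b0-Rm@a0
print('yaw',th,np.degrees(th),'t',t,'res',(A@Rm.T+t-B))
for n,p in dict(seat=(20,-95),pinch=(-100,67)).items(): print(n,Rm@p+t)
for n,(u,v) in dict(buf=(648,246),red=(505,258)).items(): print(n,ray('top',110+u/3,150+v/3,138 if n=='buf' else 122))
for n,(u,v,z) in dict(buf=(303,391,136),amber=(361,488,136),red=(252,307,122)).items(): print('side',n,ray('side',180+u/3,110+v/3,z))
print(ray('top',362,228,137))
E
```

```text
RL [584.15683393 378.54374826 133.        ]
RR [641.04858071  49.17125841 133.        ]
FL [385.77962804 338.77534103 133.        ]
FR [447.42311343  12.33013132 133.        ]
yaw 0.18257887729767192 10.460999097393522 t [512.14359221 194.25120429] res [[ 0.37527269  1.9462892 ]
 [ 5.21602964 -3.02998793]
 [-2.84016034  4.493628  ]
 [-2.75114199 -3.40992927]]
seat [549.05995455 104.46154903]
pinch [401.64078501 241.98096021]
buf [ 465.39121524 -276.53563475  138.        ]
red [ 451.48361281 -117.87839161  122.        ]
side buf [ 463.11519728 -281.41476806  136.        ]
side amber [ 479.42763758 -418.38421617  136.        ]
side red [ 449.36983173 -125.5039594   122.        ]
[ 481.29832131 -397.1836307   137.        ]
```

```bash
cat >> h.py <<'E'
def totool(target,o=None):
    o=o or bot.get_obs(); M=R.from_euler('xyz',o['tcp_rot']).as_matrix()
    return M.T@(np.array(target)-o['tool_pos'])/10
def axes(o=None):
    o=o or bot.get_obs(); return R.from_euler('xyz',o['tcp_rot']).as_matrix()
E
python3 - <<'E'
from h import *
print(axes().round(3)); print(totool([430,-290,230]))
print('flask top',ray('top',346,177,185), ray('side',180+500/3,110+358/3,185))
print(bot.camera_model('wrist'))
M=axes();print(M.T@(bot.camera_model('wrist')['position']-bot.get_obs()['tool_pos']),(M.T@R.from_euler('xyz',bot.camera_model('wrist')['rotation']).as_matrix()).round(2))
E
```

```text
[[ 0.     0.318 -0.948]
 [-0.    -0.948 -0.318]
 [-1.     0.    -0.   ]]
[ -0.32679291 -11.32904165 -31.53613284]
flask top [ 643.33525753 -338.49230683  185.        ] [ 645.65093554 -337.97231773  185.        ]
{'fx': 296.38827576542025, 'fy': 296.38827576542025, 'cx': 279.40879448185024, 'cy': 210.15636240596038, 'position': array([ 240.90496754, -473.25322364,  385.10977426]), 'rotation': array([ 2.84604367e+00, -3.39570284e-04, -1.24751608e+00])}
[-158.36580436    0.29375625  -77.78817727] [[-0.   -0.29  0.96]
 [ 1.   -0.    0.  ]
 [ 0.    0.96  0.29]]
```

```bash
python3 -m handwheel '[[[0,-1.3,-3.4,0],[0,-1.3,-3.4,0],[0,-1.3,-3.4,0],[0,-1.3,-3.4,0],[0,-1.3,-3.4,0],[0,-1.3,-3.4,0],[0,-1.3,-3.4,0],[0,0,0,0]]]' 1
python3 - <<'E'
from h import *
o=bot.get_obs();print(o['tool_pos'],o['dq'].round(3))
im,d=bot.capture('wrist'); cv2.imwrite('pics/w1.png',im[:,:,::-1]); np.save('w1_d.npy',d)
m=bot.camera_model('wrist')
p=bot.find_in('wrist','bottle_buffer');q=bot.spot_point('wrist','bottle_buffer');print(p[:2],q[:2])
for r in q[:2]: print(ray('wrist',*r['point'],0))
E
```

```text
time: 1.97
tool_pos: [367.6, -331.8, 226.9]
tcp_rot: [-2.912, 1.568, 0.559]
contact_force: [-0.6, 1.1, 0.2]
grip_width: 91.7
[ 367.55420938 -331.79942512  226.91902929] [-0.091 -0.001  0.003 -0.052 -0.004 -0.106]
[{'bbox': [221.4, 38.5, 76.0, 87.1], 'conf': 0.65}] [{'point': [264.0, 91.1], 'conf': 0.65}]
[ 463.19816676 -283.00759986    0.        ]
```

View pics/w1.png

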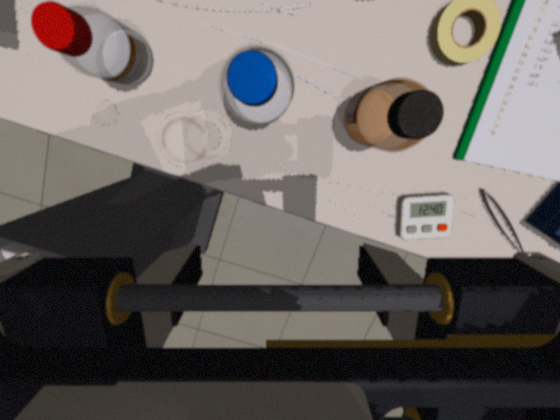

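Wrist view shows the blue cap centred near (252,76), the red cap at (61,28) and the black cap at (415,113), all well apart.

```bash
python3 - <<'E'
from h import *
d=np.load('w1_d.npy')
print(ray('wrist',252,76,138),px2w('wrist',252,76,d[76,252]))
im=cv2.imread('pics/w1.png').astype(int)
m=((im[:,:,0]-im[:,:,2])>60)&((im[:,:,0]-im[:,:,1])>40); m[:, :200]=0;m[:,320:]=0;m[150:]=0
v,u=np.nonzero(m)
P=np.array([px2w('wrist',a,b,d[b,a]) for a,b in zip(u,v)]);T=P[abs(P[:,2]-138)<4]
print(len(P),len(T),T.mean(0),(T[:,:2].min(0)+T[:,:2].max(0))/2,np.ptp(T,axis=0))
print(totool([463,-281,226]))
E
```

```text
[ 461.35942041 -281.07543697  138.        ] [ 461.08681382 -281.41988849  140.83731134]
2064 1856 [ 460.28462674 -281.34150738  140.89247764] [ 460.00313011 -281.53686216] [37.57699704 37.18467339  3.43941195]
[  0.06544033  -2.01206503 -11.15081568]
```

```bash
python3 -m handwheel '[[[0,-0.67,-3.67,0],[0,-0.67,-3.67,0],[0,-0.66,-3.66,0],[2.5,0,0,0],[3.5,0,0,0],[3.5,0,0,0],[2.5,0,0,0],[0.8,0,0,0]]]' && python3 -m handwheel '[[[0,0,0,0]]]' && python3 -m handwheel '[[[0,0,0,0],[0,0,0,0],[0,0,0,0],[0,0,0,0],[0,0,0,0],[0,0,0,0]]]' 0
```

```text
time: 2.78
tool_pos: [458.8, -281.6, 94.8]
tcp_rot: [-0.957, 1.564, 2.506]
contact_force: [-1.3, 0.2, 0.5]
grip_width: 91.8
time: 2.87
tool_pos: [459.9, -282.2, 96.8]
tcp_rot: [-0.958, 1.566, 2.505]
contact_force: [0.2, 1.7, 0.1]
grip_width: 91.8
time: 3.37
tool_pos: [461.9, -281.9, 99.4]
tcp_rot: [2.086, 1.57, -0.732]
contact_force: [-0.1, -0.1, 0.3]
grip_width: 56.4
```

```bash
python3 -m handwheel '[[[0,0,0,0],[0,0,0,0],[0,0,0,0],[0,0,0,0],[0,0,0,0]]]' && python3 -m handwheel '[[[-2,0,0,0],[-4,0,0,0],[-4,0,0,0],[-3,0,0,0],[-2,0,0,0],[0,0,0,0]]]'; python3 - <<'E'
from h import *
print(axes().round(3),totool([549,105,249]),bot.get_obs()['joint_positions'])
E
```

```text
time: 3.78
tool_pos: [461.5, -281.5, 98.5]
tcp_rot: [-1.046, 1.57, 2.419]
contact_force: [-0.4, 1.3, -0.3]
grip_width: 39.7
time: 4.28
tool_pos: [463.2, -283.1, 253.1]
tcp_rot: [2.104, 1.562, -0.714]
contact_force: [1.1, -0.5, -3.2]
grip_width: 40.1
[[ 0.007  0.318 -0.948]
 [-0.006 -0.948 -0.318]
 [-1.     0.008 -0.005]] [  0.2467701  -34.07083812 -20.47887775] [-6.89692224e-01  3.50877791e-01  1.43666064e+00 -2.16665856e-04
  1.34519384e+00  5.57330405e-01]
```

```bash
python3 - <<'E'
from h import *
d=np.load('top_d.npy')
L=[]
for v in range(90,280,1):
    for u in range(110,360,1):
        if d[v,u]>0:
            L.append(px2w('top',u,v,d[v,u]))
L=np.array(L)
for x0 in range(480,800,30):
    print(x0,[int(s[:,2].max()) if len(s:=L[(L[:,0]>=x0)&(L[:,0]<x0+30)&(L[:,1]>=y0)&(L[:,1]<y0+50)]) else -1 for y0 in range(-250,250,50)])
im,dd=bot.capture('wrist'); cv2.imwrite('pics/w2.png',im[:,:,::-1])
E
```

```text
Traceback (most recent call last):
  File "h.py", line 5, in px2w
    m=bot.camera_model(cam); p=np.array([(u-m['cx'])/m['fx']*d,(v-m['cy'])/m['fy']*d,d])
ValueError: time passes only in moves, steps and waits
```

```bash
python3 - <<'E'
from h import *
d=np.load('top_d.npy')
m=bot.camera_model('top');Rm=R.from_euler('xyz',m['rotation']).as_matrix()
v,u=np.mgrid[90:280,110:360];D=d[90:280,110:360];k=D>0
L=np.stack([(u-m['cx'])/m['fx']*D,(v-m['cy'])/m['fy']*D,D],-1)[k]@Rm.T+m['position']
for x0 in range(480,800,30):
    print(x0,[int(s[:,2].max()) if len(s:=L[(L[:,0]>=x0)&(L[:,0]<x0+30)&(L[:,1]>=y0)&(L[:,1]<y0+50)]) else -1 for y0 in range(-250,250,50)])
im,dd=bot.capture('wrist'); cv2.imwrite('pics/w2.png',im[:,:,::-1])
E
```

```text
480 [90, 8, 9, 8, 9, 134, 133, 86, 87, 136]
510 [9, 10, 9, 7, 8, 130, 134, 87, 140, 135]
540 [8, 8, 8, 11, 9, 86, 134, 87, 138, 134]
570 [786, 782, 782, 788, 788, 783, 782, 85, 86, 133]
600 [835, 834, 831, 831, 830, 826, 825, 823, 820, 806]
630 [79, 80, 755, 78, 82, 136, 137, 131, 129, 4]
660 [85, 87, 87, 90, 88, 127, 128, 5, 7, 11]
690 [352, 350, 350, 349, 350, 62, 60, 10, 8, 36]
720 [346, 104, 358, 103, 344, 59, 62, 61, 8, 71]
750 [345, 103, 107, 109, 344, 62, 57, 55, 7, 87]
780 [343, 100, 101, 98, 342, 64, 59, 305, 15, 93]
```

View pics/w2.png

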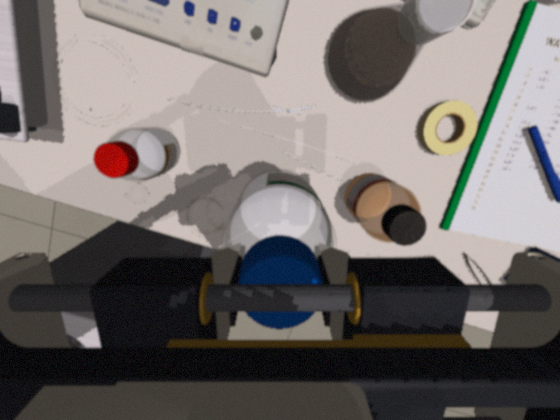

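```bash
python3 -m handwheel '[[[0,-2,-1,0],[0,-3.6,-1.7,0],[0,-3.8,-1.8,0],[0,-3.8,-1.8,0],[0,-3.8,-1.8,0],[0,-3.8,-1.8,0],[0,-3.6,-1.7,0],[0,-2,-1,0]]]' && python3 -m handwheel '[[[0,0,0,0],[0,0,0,0]]]'; python3 - <<'E'
from h import *
im,dd=bot.capture('wrist'); cv2.imwrite('pics/w3.png',im[:,:,::-1]);np.save('w3_d.npy',dd)
print(bot.get_obs()['tool_pos'],bot.camera_model('wrist'))
for n in ['seat','clamp_pinch','clamp_pad','button']: print(n,bot.spot_point('wrist',n)[:2])
E
```

```text
time: 5.0
tool_pos: [495.5, 11.0, 246.0]
tcp_rot: [-0.719, 1.566, 2.749]
contact_force: [-0.2, -0.8, -3.6]
grip_width: 40.1
time: 5.17
tool_pos: [495.9, 8.3, 246.3]
tcp_rot: [-0.357, 1.566, 3.111]
contact_force: [-0.4, -0.7, -2.6]
grip_width: 40.0
[496.06939927   7.19321048 246.61790589] {'fx': 296.38827576542025, 'fy': 296.38827576542025, 'cx': 279.40879448185024, 'cy': 210.15636240596038, 'position': array([570.47296827,  31.78160279, 404.68924137]), 'rotation': array([ 2.84242302e+00,  7.82111636e-04, -1.24627630e+00])}
seat [{'point': [204.5, 111.2], 'conf': 0.74}]
clamp_pinch [{'point': [24.6, 207.7], 'conf': 0.6}]
clamp_pad [{'point': [111.0, 101.1], 'conf': 0.87}]
button []
```

View pics/w3.png

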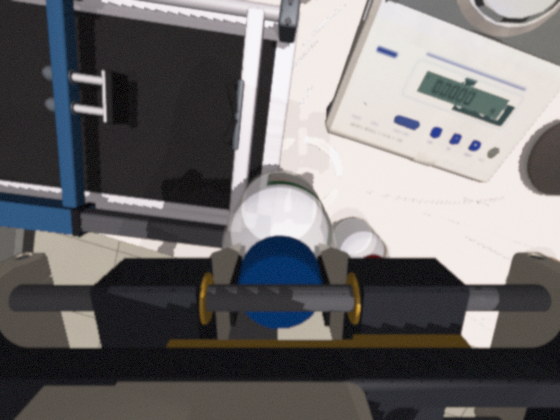

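```bash
python3 - <<'E'
from h import *
d=np.load('w3_d.npy')
print('seat',ray('wrist',204.5,111.2,78));print('pad',ray('wrist',111,101.1,120));
print('RR',ray('wrist',289,22,135));
for u,v in [(105,70),(105,118),(106,95),(24,190),(238,100),(237,135),(64,120),(70,40),(250,60),(245,170),(150,210),(180,60)]:
    print(u,v,px2w('wrist',u,v,d[v,u]).round(1))
th=0.1826;Rm=np.array([[np.cos(th),-np.sin(th)],[np.sin(th),np.cos(th)]]);t=np.array([512.1,194.25])
for n,p in dict(seat=(20,-95,78),bar=(20,-143,128),bar2=(-80,-143,128),pad=(20,-28,120),RR=(105,-170,135),FR=(-100,-170,135),rod=(105,-60,126),pinch=(-100,67,133)).items():
    print(n,Rm@p[:2]+t,np.round(proj('wrist',[*(Rm@p[:2]+t),p[2]])[:2]))
im=cv2.imread('pics/w3.png');cv2.imwrite('pics/w3c.png',cv2.resize(im[0:250,0:330],None,fx=2.4,fy=2.4,interpolation=2))
E
```

```text
seat [553.87180509 107.64211469  78.        ]
pad [537.66949426 180.43835966 120.        ]
RR [644.16878782  46.62397843 135.        ]
105 70 [562.3 181.5 134.5]
105 118 [523.7 175.9 134. ]
106 95 [543.1 176.8 136.2]
24 190 [406.2 281.8  77.1]
238 100 [574.8  69.5 132.2]
237 135 [546.2  62.2 132.6]
64 120 [509.8 212.2 130.4]
70 40 [575.9 220.7 121.4]
250 60 [608.7  69.2 129. ]
245 170 [517.8  46.6 130.2]
150 210 [428.5 140.7  78.4]
180 60 [593.3 142.   80.6]
seat [549.01825893 104.46112453] [206. 117.]
bar [557.73443296  57.25912976] [246. 124.]
bar2 [459.39694386  39.10043386] [236. 227.]
pad [536.85193267 170.34724223] [122. 106.]
RR [646.22414659  46.14289922] [290.  19.]
FR [444.63229393   8.91757262] [260. 252.]
rod [626.2495811  154.31413724] [156.   2.]
pinch [401.59618464 241.9774218 ] [ 18. 220.]
```

View pics/w3c.png

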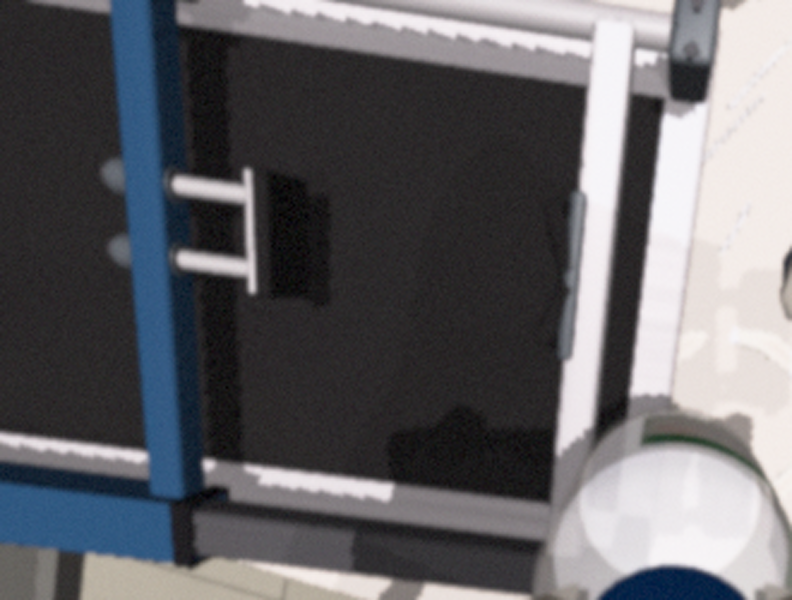

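```bash
python3 - <<'E'
from h import *
print(bot.get_obs()['tool_pos'],axes().round(3),totool([551.5,114,256]))
print(ray('wrist',237.5,114.6,128))
E
```

```text
[496.69033577   5.96952143 248.02801541] [[-0.001  0.316 -0.949]
 [-0.    -0.949 -0.316]
 [-1.    -0.     0.001]] [-0.80478957 -8.51397769 -8.6166617 ]
[562.96157192  67.16881997 128.        ]
```

```bash
python3 -m handwheel '[[[-0.4,-1.2,-1.2,0],[-0.4,-2.0,-2.0,0],[0,-2.1,-2.1,0],[0,-2,-2,0],[0,-1.2,-1.3,0],[0,0,0,0],[0,0,0,0],[0,0,0,0]]]'; python3 - <<'E'
from h import *
im,dd=bot.capture('wrist'); cv2.imwrite('pics/w4.png',im[:,:,::-1]);np.save('w4_d.npy',dd)
print(bot.get_obs()['tool_pos'],totool([551.5,114,176.5]))
im,dd=bot.capture('side'); cv2.imwrite('pics/s4.png',cv2.resize(im[90:230,180:360,::-1],None,fx=4,fy=4,interpolation=2))
print([bot.get_obs()['tool_pos'].round(1) for _ in range(3)])
E
```

```text
time: 6.08
tool_pos: [551.1, 113.8, 256.3]
tcp_rot: [0.313, 1.57, -2.506]
contact_force: [-0.6, -0.2, -3.7]
grip_width: 40.1
[551.11408682 113.70362689 256.50961123] [ 8.00091417 -0.01851994 -0.05268853]
[array([551.1, 113.7, 256.7]), array([551.1, 113.7, 256.7]), array([551.1, 113.7, 256.7])]
```

View pics/w4.png

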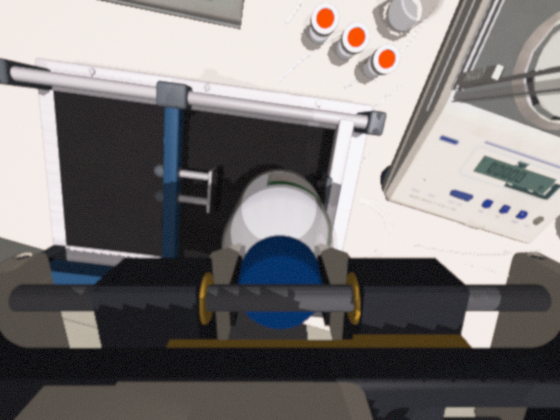

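View pics/s4.png

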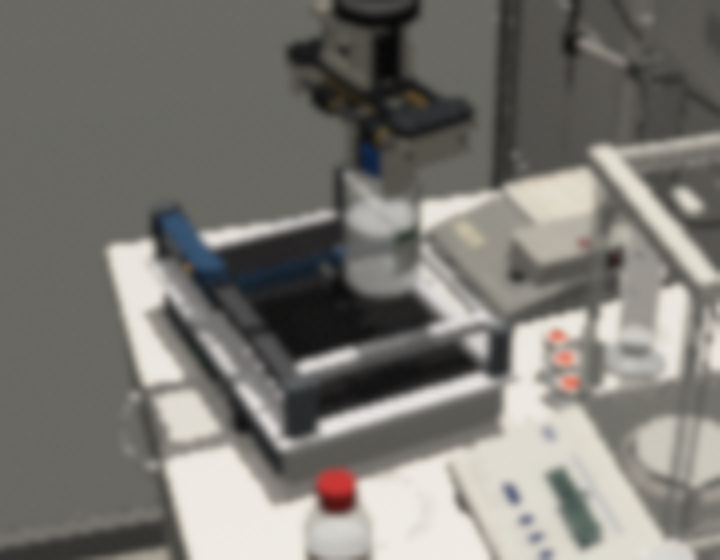

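```bash
python3 - <<'E'
from h import *
im=cv2.imread('pics/w4.png');cv2.imwrite('pics/w4c.png',cv2.resize(im[40:260,0:400],None,fx=2,fy=2,interpolation=2))
print('RR',ray('wrist',376,122,135),'RL',ray('wrist',5,72,135),'plate',ray('wrist',209,170,134),ray('wrist',209,212,134),'mid',ray('wrist',209,191,134))
for u,v in[(209,173),(209,208),(374,117),(335,180)]: pass
a=ray('wrist',376,122,135);b=ray('wrist',5,72,135);print(np.linalg.norm(a-b),np.arctan2(-(b-a)[0],(b-a)[1]))
E
```

```text
RR [650.97380937  54.36835959 135.        ] RL [587.63737471 375.51890419 135.        ] plate [560.5770281  187.11071867 134.        ] [519.93360441 176.62599309 134.        ] mid [540.68579161 181.97940499 134.        ]
327.336487810911 0.19471843465705357
```

View pics/w4c.png

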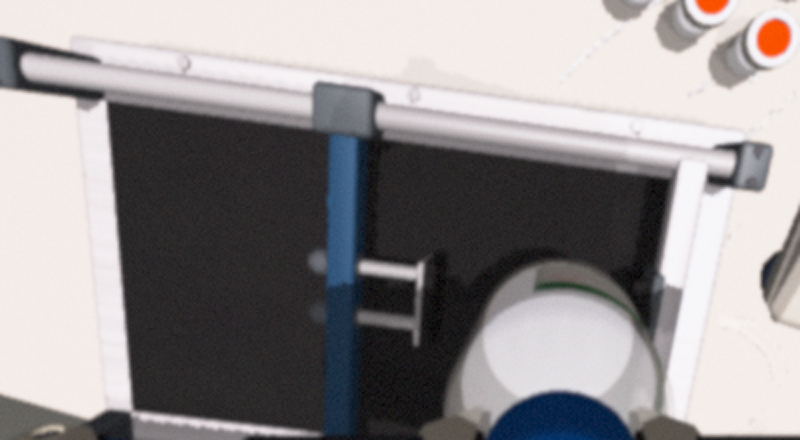

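```bash
python3 -m handwheel '[[[1,0,-0.2,0],[2,0,0,0],[2,0,0,0],[1.5,0,0,0],[0.7,0,0,0],[0.3,0,0,0],[0,0,0,0],[0,0,0,0]]]' && python3 -m handwheel '[[[0.2,0,0,0],[0.1,0,0,0],[0,0,0,0]]]'
```

```text
time: 6.85
tool_pos: [553.9, 115.5, 182.5]
tcp_rot: [2.817, 1.569, -0.001]
contact_force: [0.4, -0.7, -2.6]
grip_width: 39.9
time: 7.1
tool_pos: [553.4, 115.7, 179.0]
tcp_rot: [2.738, 1.57, -0.08]
contact_force: [-0.8, -0.1, -3.1]
grip_width: 40.0
```

```bash
python3 -m handwheel '[[[0.1,0,0,0],[0.05,0,0,0],[0,0,0,0]]]' && python3 -m handwheel '[[[0.05,0,0,0],[0.05,0,0,0],[0,0,0,0]]]'
```

```text
time: 7.35
tool_pos: [553.3, 115.7, 177.1]
tcp_rot: [0.364, 1.571, -2.453]
contact_force: [-0.7, -0.1, -3.2]
grip_width: 39.8
time: 7.6
tool_pos: [553.4, 115.7, 176.5]
tcp_rot: [2.832, 1.57, 0.015]
contact_force: [-1.3, -0.9, 0.3]
grip_width: 39.9
```

```bash
python3 -m handwheel '[[[0,0,0,0],[0,0,0,0],[0,0,0,0],[0,0,0,0],[0,0,0,0],[0,0,0,0]]]' 0.7 && python3 -m handwheel '[[[-1.5,0,0,0],[-3,0,0,0],[-3,0,0,0],[-3,0,0,0],[-1,0,0,0],[0,0,0,0]]]'; python3 - <<'E'
from h import *
im,dd=bot.capture('wrist'); cv2.imwrite('pics/w5.png',im[:,:,::-1]);np.save('w5_d.npy',dd)
o=bot.get_obs();print(o['tool_pos'],o['joint_positions'].round(2))
im,d2=bot.capture('side'); cv2.imwrite('pics/s5.png',cv2.resize(im[90:230,180:360,::-1],None,fx=4,fy=4,interpolation=2))
for n in ['seat','clamp_pinch','bottle_buffer']: print(n,bot.spot_point('wrist',n)[:1])
E
```

```text
time: 8.1
tool_pos: [553.4, 115.6, 176.3]
tcp_rot: [2.406, 1.571, -0.412]
contact_force: [1.0, -0.7, -0.3]
grip_width: 64.1
time: 8.6
tool_pos: [554.5, 115.8, 294.1]
tcp_rot: [2.875, 1.565, 0.057]
contact_force: [0.5, 0.2, -0.8]
grip_width: 64.0
[553.60404733 115.67944838 291.68491639] [ 0.07  0.38  1.29 -0.    1.47  1.32]
seat []
clamp_pinch []
bottle_buffer [{'point': [278.1, 182.6], 'conf': 0.77}]
```

View pics/w5.png

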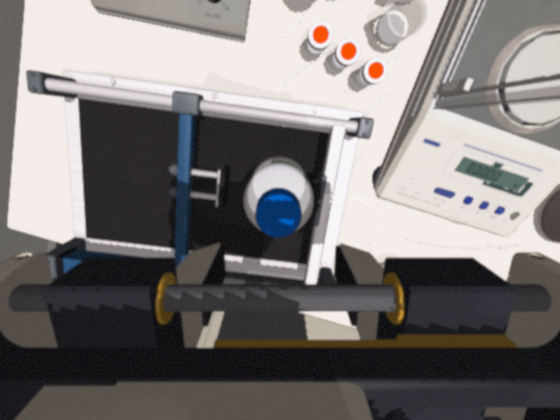

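View pics/s5.png

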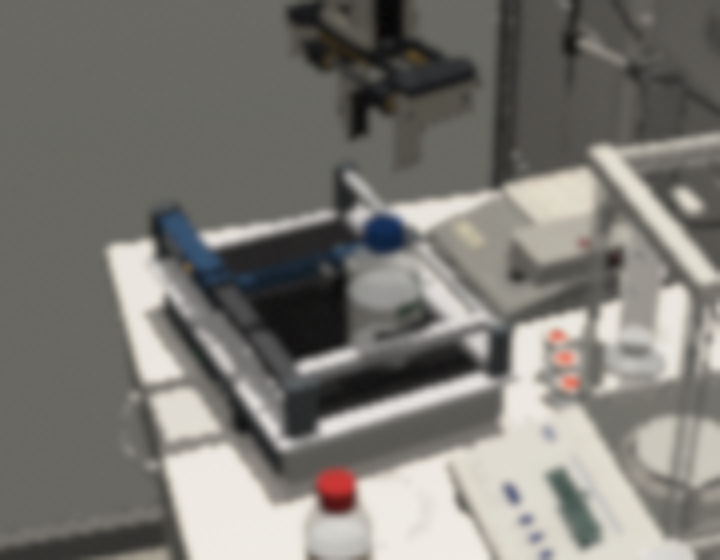

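```bash
python3 -m handwheel '[[[0,0,0,-0.12],[0,0,0,-0.12],[0,0,0,-0.12],[0,0,0,-0.12],[0,0,0,-0.12],[0,0,0,-0.12],[0,0,0,-0.12],[0,0,0,-0.12]]]' && python3 -m handwheel '[[[0,0,0,-0.12],[0,0,0,-0.12],[0,0,0,-0.12],[0,0,0,-0.12],[0,0,0,0],[0,0,0,0]]]'; python3 - <<'E'
from h import *
print(axes().round(3),bot.get_obs()['tool_pos'],totool([406.5,242.4,292]))
im,dd=bot.capture('wrist'); cv2.imwrite('pics/w6.png',im[:,:,::-1])
E
```

```text
time: 9.52
tool_pos: [552.9, 115.6, 289.6]
tcp_rot: [-1.19, 1.568, -3.042]
contact_force: [-0.2, 0.5, -1.0]
grip_width: 64.6
time: 10.02
tool_pos: [553.0, 115.6, 290.1]
tcp_rot: [-1.651, 1.569, -3.033]
contact_force: [0.9, -0.3, 0.5]
grip_width: 64.1
[[-0.002  0.982  0.188]
 [-0.     0.188 -0.982]
 [-1.    -0.002 -0.   ]] [553.00987315 115.64047213 290.061621  ] [ -0.16742466 -12.00357059 -15.20707216]
```

View pics/w6.png

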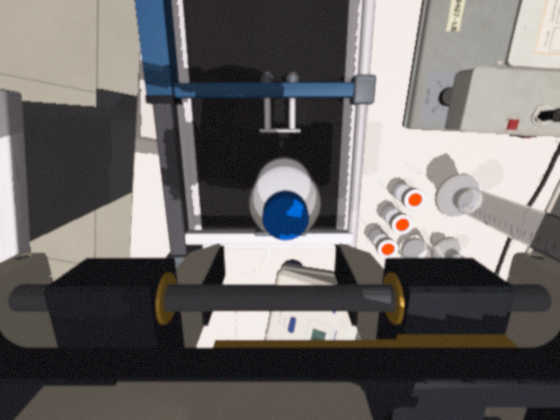

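```bash
python3 -m handwheel '[[[0,-1.2,-1.5,0],[0,-2.4,-3.0,0],[0,-2.4,-3.0,0],[0,-2.4,-3.0,0],[0,-2.2,-2.9,0],[0,-1.4,-1.8,0],[0,0,0,0],[0,0,0,0]]]' 0.8; python3 - <<'E'
from h import *
im,dd=bot.capture('wrist'); cv2.imwrite('pics/w7.png',im[:,:,::-1]);np.save('w7_d.npy',dd)
print(axes().round(3),bot.get_obs()['tool_pos'])
for n,z in [('clamp_pinch',120),('button',120)]:
    for q in bot.spot_point('wrist',n)[:2]: print(n,q,ray('wrist',*q['point'],z))
E
```

```text
time: 10.73
tool_pos: [405.8, 242.4, 291.3]
tcp_rot: [1.111, 1.57, -0.266]
contact_force: [0.5, -0.3, -0.5]
grip_width: 73.3
[[ 0.001  0.982  0.191]
 [-0.     0.191 -0.982]
 [-1.     0.     0.   ]] [406.53756609 241.86592797 291.19167098]
```

View pics/w7.png

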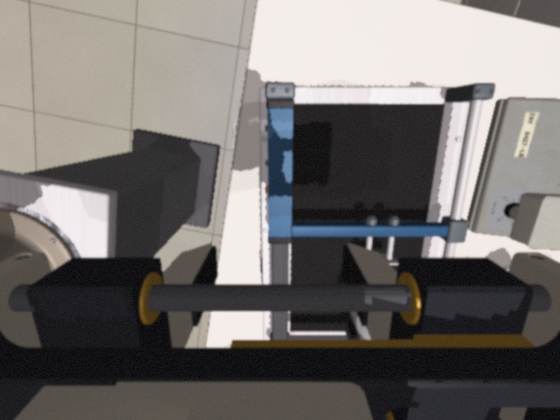

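```bash
python3 - <<'E'
from h import *
im=cv2.imread('pics/w7.png');cv2.imwrite('pics/w7c.png',cv2.resize(im[70:260,220:330],None,fx=3.1,fy=3.1,interpolation=2))
d=np.load('w7_d.npy')
for u,v in[(280,110),(268,120),(293,120),(268,170),(293,170),(280,150),(280,180),(267,180),(294,180),(269,225),(294,225),(280,234),(280,91)]:
    print(u,v,ray('wrist',u,v,133).round(1),px2w('wrist',u,v,d[v,u]).round(1))
E
```

```text
280 110 [390.  327.5 133. ] [390.  327.5 134. ]
268 120 [379.8 315.7 133. ] [379.8 315.7 133.8]
293 120 [404.8 320.5 133. ] [407.1 321.   78.2]
268 170 [388.9 265.3 133. ] [388.9 265.2 132.9]
293 170 [415.2 270.3 133. ] [419.3 261.9  76.9]
280 150 [397.5 288.4 133. ] [397.5 288.5 134. ]
280 180 [403.6 257.  133. ] [403.5 257.3 134.2]
267 180 [389.8 254.4 133. ] [389.4 242.8  75.4]
294 180 [418.5 259.9 133. ] [423.  250.   78.9]
269 225 [401.2 204.  133. ] [401.1 204.2 133.6]
294 225 [429.  209.3 133. ] [429.8 206.8 125.7]
280 234 [415.5 195.6 133. ] [415.4 195.7 133.4]
280 91 [386.6 345.1 133. ] [386.6 345.  134.1]
```

View pics/w7c.png

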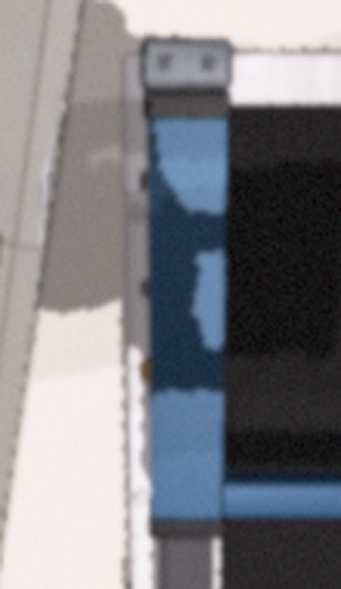

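```bash
python3 - <<'E'
from h import *
o=bot.get_obs();M=axes();T=o['tool_pos']
def tl(n,p): print(n,p.round(1),(M.T@(p-T)).round(1))
tl('btn',ray('wrist',267.1,189.4,120))
tl('s1',ray('wrist',267.1,128,122));tl('s2',ray('wrist',266.8,163.5,122))
for v in (120,170,205,225):
    a=ray('wrist',220+150/3.1,v,133);b=ray('wrist',220+226/3.1,v,133) ;tl('mid%d'%v,(a+b)/2); 
tl('end1',ray('wrist',280.5,107.7,133));tl('end2',ray('wrist',280.5,242,133))
tl('blk',ray('wrist',280,91,135))
E
```

```text
btn [391.7 241.1 120. ] [171.  -15.2  -2.9]
s1 [379.9 307.4 122. ] [169.  -14.3 -70.2]
s2 [386.2 270.3 122. ] [169.  -15.1 -32.5]
mid120 [392.4 318.1 133. ] [ 1.58e+02  1.00e-01 -7.84e+01]
mid170 [402.2 267.8 133. ] [158.    0.2 -27.1]
mid205 [409.6 229.6 133. ] [158.    0.2  11.9]
mid225 [414.1 206.5 133. ] [158.    0.2  35.4]
end1 [390.  329.8 133. ] [158.   -0.  -90.2]
end2 [417.9 186.  133. ] [158.    0.   56.2]
blk [386.6 344.9 135. ] [ 156.    -0.5 -105.8]
```

```bash
python3 -m handwheel '[[[1.5,0,-0.3,0],[3.5,0,0,0],[4,0,0,0],[4,0,0,0],[3,0,0,0],[1.5,0,0,0],[0,0,0,0],[0,0,0,0]]]' 0.65; python3 - <<'E'
from h import *
im,dd=bot.capture('wrist'); cv2.imwrite('pics/w8.png',im[:,:,::-1]);np.save('w8_d.npy',dd)
o=bot.get_obs();print(axes().round(3),o['tool_pos'],o['contact_force'])
E
```

```text
time: 11.55
tool_pos: [406.4, 244.0, 115.7]
tcp_rot: [-1.288, 1.569, -2.668]
contact_force: [0.7, -1.0, -0.3]
grip_width: 59.6
[[ 0.001  0.982  0.19 ]
 [ 0.     0.19  -0.982]
 [-1.     0.001 -0.   ]] [407.01355067 244.51141871 116.81131625] [-0.33650854  0.31182585  0.52537642]
```

View pics/w8.png

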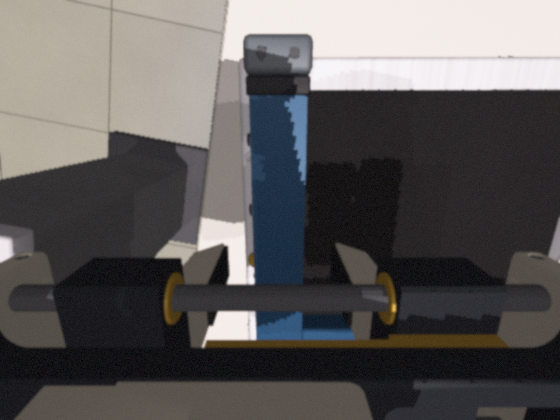

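```bash
python3 - <<'E'
from h import *
im=cv2.imread('pics/w8.png');cv2.imwrite('pics/w8c.png',cv2.resize(im[20:350,200:360],None,fx=1.8,fy=1.8,interpolation=2))
o=bot.get_obs();M=axes();T=o['tool_pos']
def tl(n,p): print(n,p.round(1),(M.T@(p-T)).round(1))
tl('btn',ray('wrist',252,260,120));tl('blk',ray('wrist',279,55,135));tl('a',ray('wrist',250,230,133));tl('b',ray('wrist',305,230,133))
tl('a',ray('wrist',249,150,133));tl('b',ray('wrist',307,150,133))
E
```

```text
btn [390.4 242.3 120. ] [ -3.2 -16.7  -1. ]
blk [386.1 347.1 135. ] [ -18.2   -1.  -104.7]
a [386.8 265.3 133. ] [-16.2 -15.9 -24.3]
b [414.4 270.7 133. ] [-16.2  12.2 -24.3]
a [379.8 305.  133. ] [-16.2 -15.2 -64.6]
b [406.7 310.2 133. ] [-16.2  12.2 -64.6]
```

View pics/w8c.png

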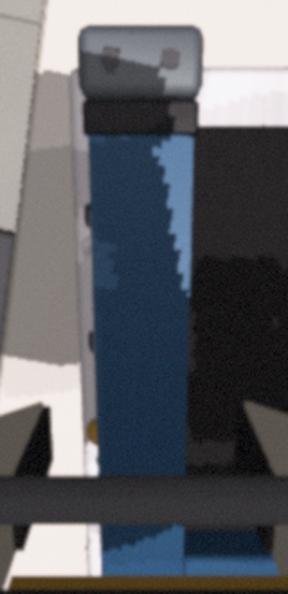

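```bash
python3 -m handwheel '[[[0.5,-0.05,-0.05,0],[0.8,-0.05,-0.1,0],[0.3,0,0,0],[0,0,0,0],[0,0,0,0]]]' && python3 -m handwheel '[[[0,0,0,0],[0,0,0,0],[0,0,0,0],[0,0,0,0],[0,0,0,0],[0,0,0,0]]]' 0 && python3 -m handwheel '[[[0,0,0,0],[0,0,0,0]]]'
```

```text
time: 12.02
tool_pos: [404.5, 246.1, 100.2]
tcp_rot: [-0.221, 1.571, -1.599]
contact_force: [-0.7, 0.2, -0.3]
grip_width: 59.5
time: 12.52
tool_pos: [405.3, 246.2, 100.2]
tcp_rot: [1.57, 1.569, 0.192]
contact_force: [-1.4, 1.1, -0.6]
grip_width: 25.9
time: 12.68
tool_pos: [405.3, 246.2, 100.2]
tcp_rot: [1.616, 1.569, 0.238]
contact_force: [4.7, 0.2, -4.0]
grip_width: 25.9
```

```bash
cat > chk.py <<'E'
import sys
from h import *
o=bot.get_obs(); s=np.array([0.19,-0.982,0]);s/=np.linalg.norm(s)
d=(o['tool_pos']-np.array([405.3,246.2,100.2]))@s; f=-o['contact_force']@s
print('t %.2f disp %.2f f %.2f'%(o['time'],d,f),o['contact_force'].round(1),'w %.1f'%o['grip_width'])
sys.exit(1 if f>float(sys.argv[1]) else 0)
E
python3 chk.py 9
python3 -m handwheel '[[[0,0,0.05,0],[0,0,0,0]]]' >/dev/null; python3 chk.py 9 && python3 -m handwheel '[[[0,0,0.05,0],[0,0,0,0]]]' >/dev/null;  python3 chk.py 9 && python3 -m handwheel '[[[0,0,0.05,0],[0,0,0,0]]]' >/dev/null; python3 chk.py 9
```

```text
t 12.68 disp 0.01 f -0.70 [ 4.7  0.2 -4. ] w 25.9
t 12.85 disp 0.16 f 2.36 [ 4.7  3.3 -5.1] w 26.0
t 13.02 disp 0.46 f 2.89 [ 4.3  3.8 -5.3] w 25.6
t 13.18 disp 0.84 f 5.24 [ 3.9  6.1 -5.8] w 26.0
```

```bash

python3 -m handwheel '[[[0,0,0.04,0],[0,0,0,0]]]' >/dev/null; python3 chk.py 11 && python3 -m handwheel '[[[0,0,0.04,0],[0,0,0,0]]]' >/dev/null;  python3 chk.py 11 && python3 -m handwheel '[[[0,0,0.04,0],[0,0,0,0]]]' >/dev/null; python3 chk.py 11
```

```text
t 13.35 disp 1.21 f 3.19 [ 4.2  4.1 -5.8] w 26.0
t 13.52 disp 1.55 f 4.18 [ 4.2  5.1 -5.6] w 25.7
t 13.68 disp 2.00 f 3.96 [ 4.4  4.9 -5.1] w 25.6
```

```bash

python3 -m handwheel '[[[0,0,0.1,0],[0,0,0.1,0],[0,0,0,0]]]' >/dev/null; python3 chk.py 10 && python3 -m handwheel '[[[0,0,0.1,0],[0,0,0.1,0],[0,0,0,0]]]' >/dev/null;  python3 chk.py 10 && python3 -m handwheel '[[[0,0,0.1,0],[0,0,0.1,0],[0,0,0.1,0],[0,0,0,0]]]' >/dev/null; python3 chk.py 10 && python3 -m handwheel '[[[0,0,0.1,0],[0,0,0.1,0],[0,0,0.1,0],[0,0,0,0]]]' >/dev/null; python3 chk.py 10
python3 - <<'E'
from h import *
im,dd=bot.capture('wrist'); cv2.imwrite('pics/w9.png',im[:,:,::-1])
E
```

```text
t 13.93 disp 3.44 f 6.69 [ 3.9  7.6 -5.3] w 25.7
t 14.18 disp 6.17 f 0.21 [ 5.6  1.3 -5. ] w 25.7
t 14.52 disp 9.38 f 1.99 [ 5.4  3.1 -4.4] w 25.4
t 14.85 disp 12.44 f 0.08 [ 4.5  1.  -4.8] w 25.5
```

View pics/w9.png

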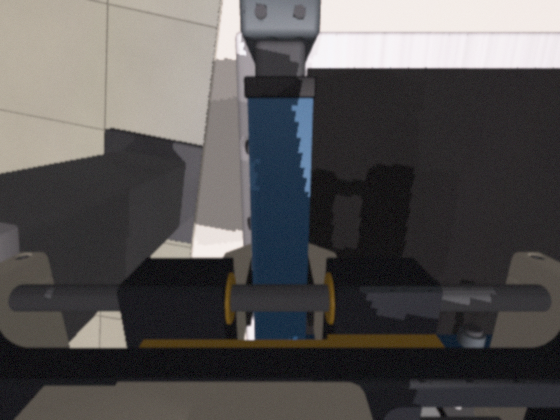

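```bash

python3 -m handwheel '[[[0,0,0.15,0],[0,0,0.15,0],[0,0,0.15,0],[0,0,0.1,0],[0,0,0,0]]]' >/dev/null; python3 chk.py 10 && python3 -m handwheel '[[[0,0,0.1,0],[0,0,0.1,0],[0,0,0.1,0],[0,0,0,0]]]' >/dev/null;  python3 chk.py 10 && python3 -m handwheel '[[[0,0,0.1,0],[0,0,0.1,0],[0,0,0.1,0],[0,0,0,0]]]' >/dev/null; python3 chk.py 10 && python3 -m handwheel '[[[0,0,0.1,0],[0,0,0.1,0],[0,0,0.1,0],[0,0,0,0]]]' >/dev/null; python3 chk.py 10 && python3 -m handwheel '[[[0,0,0.1,0],[0,0,0.1,0],[0,0,0.1,0],[0,0,0,0]]]' >/dev/null; python3 chk.py 10 && python3 -m handwheel '[[[0,0,0.1,0],[0,0,0.1,0],[0,0,0.1,0],[0,0,0,0]]]' >/dev/null; python3 chk.py 10
python3 - <<'E'
from h import *
im,dd=bot.capture('side'); cv2.imwrite('pics/s10.png',cv2.resize(im[90:230,180:360,::-1],None,fx=4,fy=4,interpolation=2))
im,dd=bot.capture('wrist'); cv2.imwrite('pics/w10.png',im[:,:,::-1])
E
```

```text
t 15.32 disp 17.97 f 1.16 [ 5.1  2.2 -4.9] w 26.1
t 15.65 disp 21.01 f 0.50 [ 4.7  1.4 -5.7] w 25.8
t 15.98 disp 23.91 f 1.40 [ 5.3  2.5 -4.5] w 26.1
t 16.32 disp 26.55 f 3.66 [ 4.   4.5 -5.6] w 25.8
t 16.65 disp 29.48 f 3.78 [ 4.6  4.7 -5.2] w 25.8
t 16.98 disp 32.70 f 1.61 [ 4.3  2.5 -5.4] w 26.1
```

View pics/s10.png

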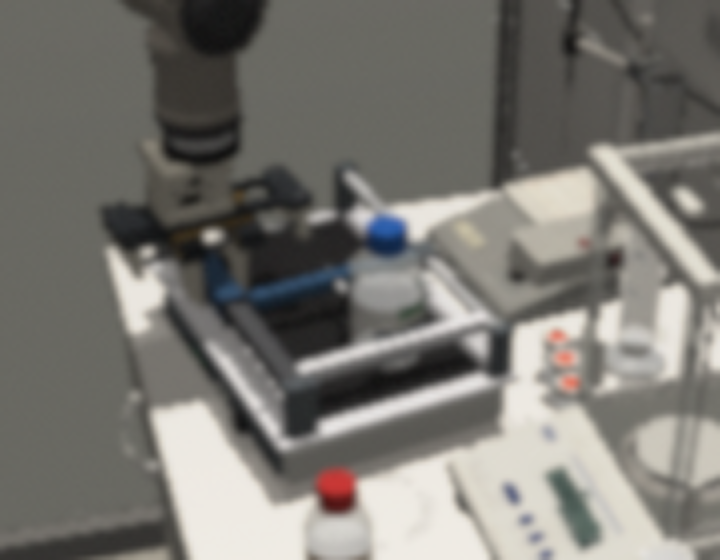

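View pics/w10.png

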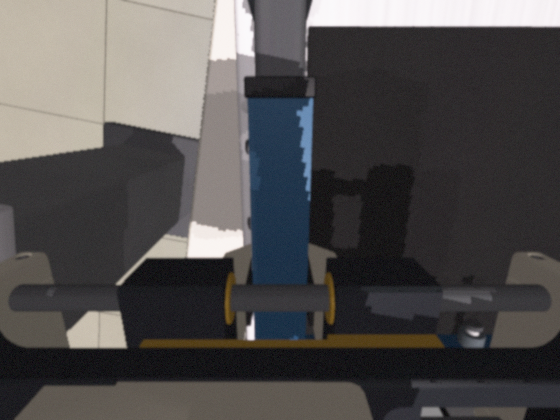

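```bash

python3 -m handwheel '[[[0,0,0.06,0],[0,0,0.06,0],[0,0,0,0]]]' >/dev/null; python3 chk.py 8.5 && python3 -m handwheel '[[[0,0,0.06,0],[0,0,0.06,0],[0,0,0,0]]]' >/dev/null;  python3 chk.py 8.5 && python3 -m handwheel '[[[0,0,0.05,0],[0,0,0.03,0],[0,0,0,0]]]' >/dev/null; python3 chk.py 8.5 && python3 -m handwheel '[[[0,0,0.05,0],[0,0,0.03,0],[0,0,0,0]]]' >/dev/null; python3 chk.py 8.5 && python3 -m handwheel '[[[0,0,0.05,0],[0,0,0.03,0],[0,0,0,0]]]' >/dev/null; python3 chk.py 8.5 && python3 -m handwheel '[[[0,0,0.05,0],[0,0,0.03,0],[0,0,0,0]]]' >/dev/null; python3 chk.py 8.5
```

```text
t 17.33 disp 33.86 f 3.47 [ 4.5  4.4 -5.1] w 25.9
t 17.58 disp 35.70 f -3.71 [ 5.9 -2.6 -4.2] w 25.8
t 17.83 disp 36.63 f -1.59 [ 4.9 -0.7 -4.9] w 25.9
t 18.08 disp 36.96 f 1.96 [ 4.5  2.9 -5.7] w 26.0
t 18.33 disp 37.32 f 4.24 [ 4.8  5.2 -4.7] w 25.6
t 18.58 disp 38.00 f 4.06 [ 4.4  5.  -5.8] w 25.6
```

```bash

python3 -m handwheel '[[[0,0,0.04,0],[0,0,0,0],[0,0,0,0]]]' >/dev/null; python3 chk.py 8.5 && python3 -m handwheel '[[[0,0,0.04,0],[0,0,0,0],[0,0,0,0]]]' >/dev/null; python3 chk.py 8.5
python3 - <<'E'
from h import *
im,dd=bot.capture('wrist'); cv2.imwrite('pics/w11.png',im[:,:,::-1]);cv2.imwrite('pics/w11c.png',cv2.resize(im[0:270,200:340,::-1],None,fx=2.2,fy=2.2,interpolation=2))
o=bot.get_obs();M=axes();T=o['tool_pos']
E
```

```text
t 18.83 disp 38.36 f 4.88 [ 5.3  6.  -5.6] w 25.6
t 19.08 disp 38.75 f 4.07 [ 4.3  5.  -5.9] w 26.0
```

View pics/w11c.png

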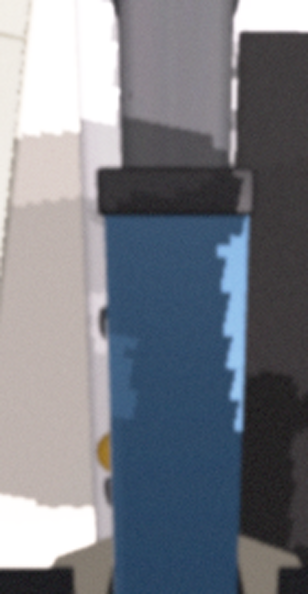

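```bash
python3 - <<'E'
from h import *
im=cv2.imread('pics/w11.png');cv2.imwrite('pics/w11d.png',cv2.resize(im[185:240,230:290],None,fx=10,fy=10,interpolation=2))
im=cv2.imread('pics/w8.png');cv2.imwrite('pics/w8d.png',cv2.resize(im[185:275,230:290],None,fx=6.6,fy=6.6,interpolation=2))
E
```

```text
(no output)
```

View pics/w11d.png

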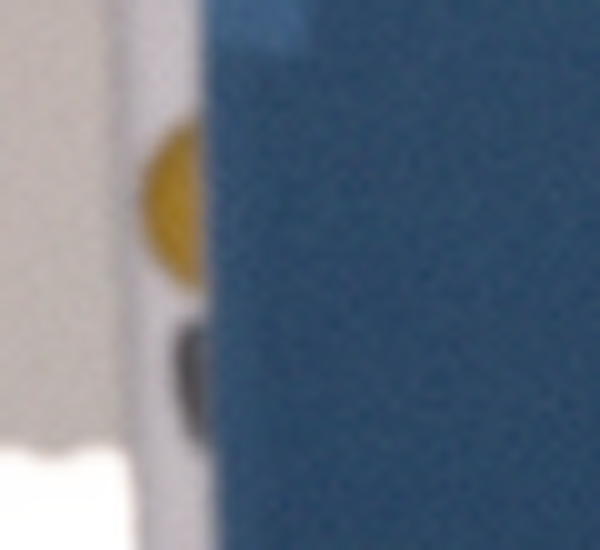

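View pics/w8d.png

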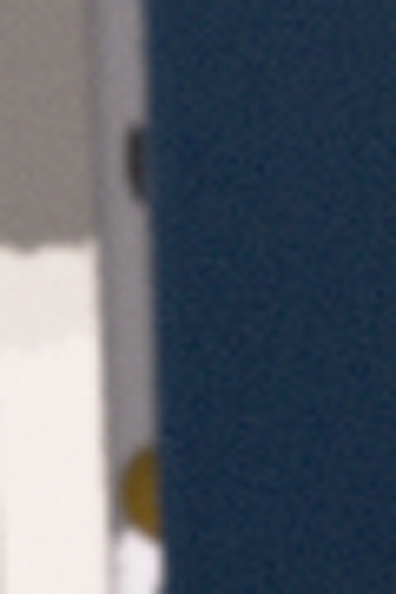

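```bash

python3 -m handwheel '[[[0,0,-0.05,0],[0,0,-0.05,0],[0,0,0,0],[0,0,0,0]]]'; python3 chk.py 99
python3 -m handwheel '[[[0,0,0,0],[0,0,0,0],[0,0,0,0],[0,0,0,0],[0,0,0,0],[0,0,0,0]]]' 0.65;  python3 chk.py 99
python3 - <<'E'
from h import *
im,dd=bot.capture('wrist'); cv2.imwrite('pics/w12.png',im[:,:,::-1])
E
```

```text
time: 19.47
tool_pos: [412.6, 208.8, 100.2]
tcp_rot: [2.042, 1.569, 0.664]
contact_force: [3.7, 4.3, -5.4]
grip_width: 25.9
t 19.47 disp 38.11 f 3.49 [ 3.7  4.3 -5.4] w 25.9
time: 19.97
tool_pos: [411.8, 208.1, 100.2]
tcp_rot: [-0.854, 1.571, -2.232]
contact_force: [-0.2, 0.4, -0.3]
grip_width: 58.4
t 19.97 disp 38.64 f 0.44 [-0.2  0.4 -0.3] w 58.4
```

View pics/w12.png

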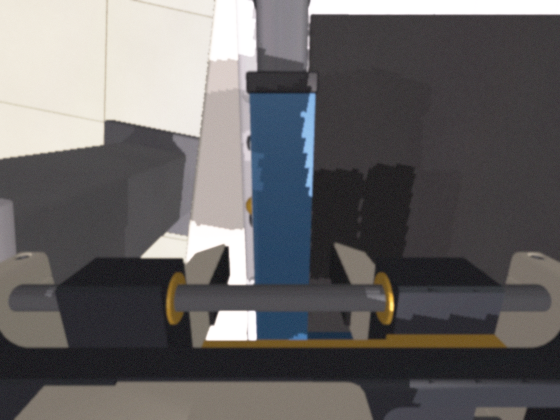

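The button is still out at (250,206) with the fingers open, so the clamp holds. Now I'll retreat straight up and look again.

```bash

python3 -m handwheel '[[[-1.5,0,0,0],[-3.5,0,0,0],[-4,0,0,0],[-4,0,0,0],[-4,0,0,0],[-2,0,0,0],[0,0,0,0],[0,0,0,0]]]'
python3 -m handwheel '[[[0,0,-2,0],[0,0,-2,0],[0,0,0,0],[0,0,0,0]]]'
python3 - <<'E'
from h import *
im,dd=bot.capture('wrist'); cv2.imwrite('pics/w13.png',im[:,:,::-1]);np.save('w13_d.npy',dd)
cv2.imwrite('pics/w13c.png',cv2.resize(im[:250,180:420,::-1],None,fx=2.4,fy=2.4,interpolation=2))
im,d2=bot.capture('side'); cv2.imwrite('pics/s13.png',cv2.resize(im[90:230,180:360,::-1],None,fx=4,fy=4,interpolation=2))
im,d2=bot.capture('top'); cv2.imwrite('pics/t13.png',cv2.resize(im[150:280,110:390,::-1],None,fx=2.8,fy=2.8,interpolation=2))
E
```

```text
time: 20.68
tool_pos: [412.2, 208.2, 291.0]
tcp_rot: [1.647, 1.568, 0.269]
contact_force: [-0.3, 0.1, -1.6]
grip_width: 59.8
time: 21.02
tool_pos: [403.4, 247.6, 288.4]
tcp_rot: [-1.279, 1.567, -2.655]
contact_force: [-0.4, 0.0, 0.7]
grip_width: 60.0
```

View pics/w13c.png

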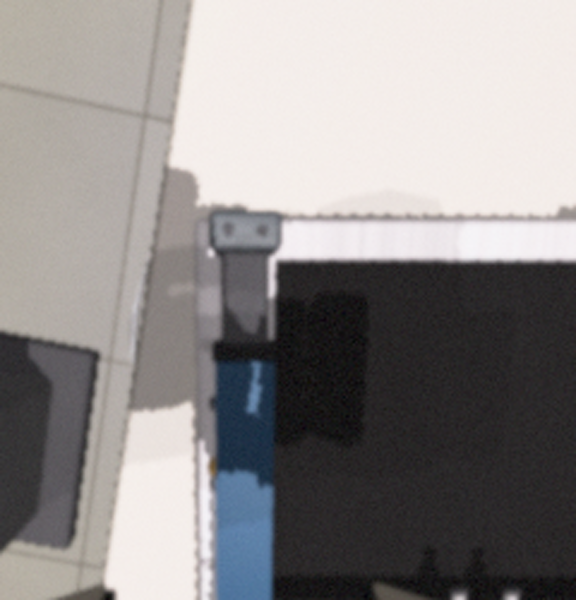

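View pics/s13.png

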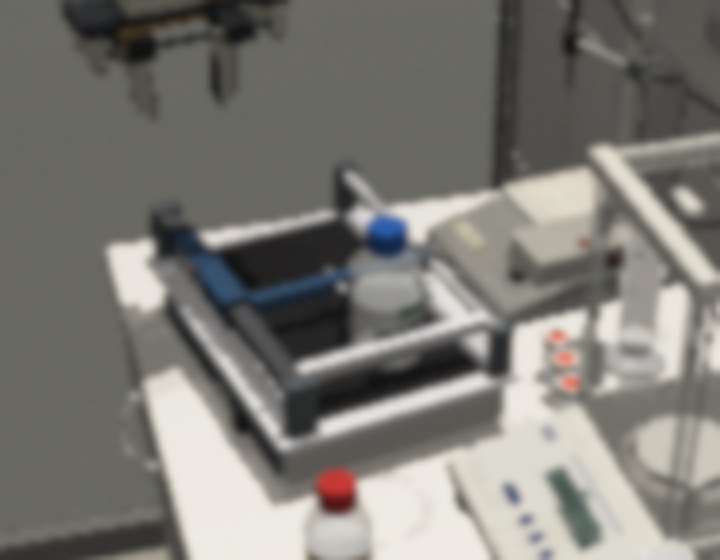

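View pics/t13.png

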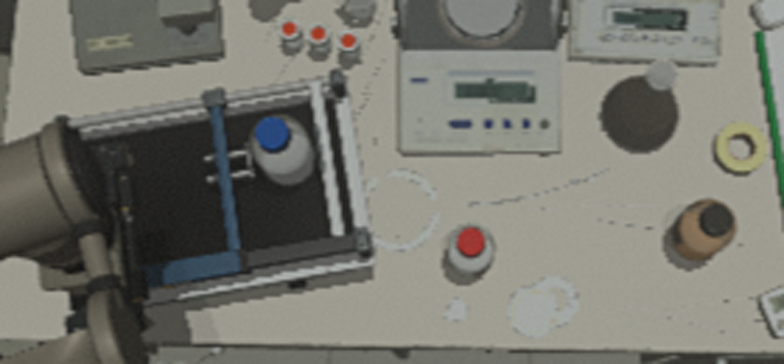

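```bash
python3 - <<'E'
from h import *
im,d=bot.capture('top'); im=im.astype(int)
m=((im[:,:,2]-im[:,:,0])>60)&((im[:,:,2]-im[:,:,1])>40); m[:, :200]=0;m[:,225:]=0
v,u=np.nonzero(m); print(len(u),u.min(),u.max(),v.min(),v.max())
print('cap',ray('top',(u.min()+u.max())/2,(v.min()+v.max())/2,216), ray('top',207.1,197.5,216),np.median(d[v,u]))
import json
# side: cap centre
im,ds=bot.capture('side'); im=im.astype(int)
m=((im[:,:,2]-im[:,:,0])>60)&((im[:,:,2]-im[:,:,1])>30); m[:, :268]=0;m[:,285:]=0;m[165:]=0
v,u=np.nonzero(m);print(len(u),u.min(),u.max(),v.min(),v.max())
print(bot.find_in('side','bottle_buffer')[:1])
print('seat px',proj('side',[555,106,78]),'cap top px if seated',proj('side',[555,106,216]),proj('side',[553.5,115.7,216]))
E
```

```text
94 202 212 192 202
cap [558.94036397 112.87075307 216.        ] [557.29939147 112.46438421 216.        ] 1339.9398
48 272 280 144 150
[{'bbox': [266.8, 144.3, 21.3, 38.8], 'conf': 0.89}]
seat px (np.float64(276.34075710597637), np.float64(178.77714939435086), np.float64(1546.099002024523)) cap top px if seated (np.float64(276.1198620985096), np.float64(147.63098684239122), np.float64(1457.1040110963402)) (np.float64(275.01494771328237), np.float64(146.34529130013195), np.float64(1463.8849871634816))
```

```bash

python3 -m handwheel '[[[0,0.8,1.5,0],[0,1.7,3,0],[0,1.7,3.2,0],[0,1.7,3.2,0],[0,1.7,3.2,0],[0,1.7,3,0],[0,0.9,2,0],[0,0,0,0]]]'
python3 -m handwheel '[[[0,0,0,0],[0,0,0,0]]]'
python3 - <<'E'
from h import *
im,dd=bot.capture('wrist'); cv2.imwrite('pics/w14.png',im[:,:,::-1]);np.save('w14_d.npy',dd)
cv2.imwrite('pics/w14c.png',cv2.resize(im[:260,120:420,::-1],None,fx=2.3,fy=2.3,interpolation=2))
E
```

```text
time: 21.98
tool_pos: [543.1, 75.4, 289.4]
tcp_rot: [-0.14, 1.569, -1.522]
contact_force: [0.2, 0.5, 0.5]
grip_width: 59.9
time: 22.15
tool_pos: [540.6, 79.7, 290.1]
tcp_rot: [-2.148, 1.57, 2.757]
contact_force: [-0.0, -0.7, -0.9]
grip_width: 60.1
```

View pics/w14c.png

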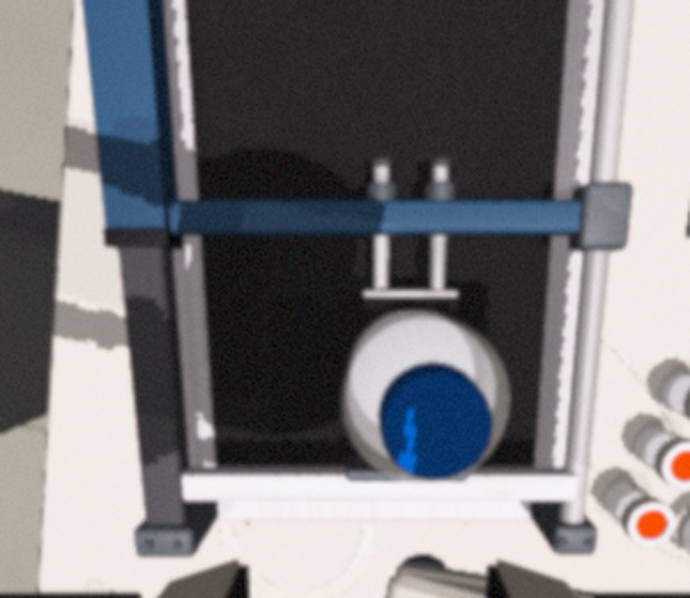

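```bash
python3 - <<'E'
from h import *
o=bot.get_obs();M=axes();T=o['tool_pos']
def tl(n,u,v,z):
    p=ray('wrist',120+u/2.3,v/2.3,z);q=M.T@(p-T); print(n,p.round(1),'sx %.1f sy(-z) %.1f'%(q[1],-q[2]))
tl('cap',437,421,217)
tl('plateL',364,294,134);tl('plateR',458,294,134)
tl('jawL',348,474,130);tl('jawR',468,476,130);tl('barTopback',380,474,128);tl('barFront',380,502,128)
tl('blkF',165,541,135);tl('blkR',574,538,135);tl('mbar1',400,200,128);tl('mbar2',400,232,128)
E
python3 - <<'E'
import cv2
a=cv2.imread('pics/w6.png');cv2.imwrite('pics/w6c.png',cv2.resize(a[50:150,120:420],None,fx=2.6,fy=2.6,interpolation=2))
E
```

```text
cap [557.5 114.4 217. ] sx 23.3 sy(-z) 30.3
plateL [524.6 149.1 134. ] sx -2.3 sy(-z) 70.7
plateR [565.6 157.1 134. ] sx 39.5 sy(-z) 70.7
jawL [533.   64.7 130. ] sx -10.2 sy(-z) -13.8
jawR [590.5  74.9 130. ] sx 48.1 sy(-z) -14.8
barTopback [548.4  67.1 128. ] sx 5.4 sy(-z) -14.4
barFront [551.3  53.  128. ] sx 5.4 sy(-z) -28.8
blkF [450.6  14.9 135. ] sx -100.7 sy(-z) -46.8
blkR [648.1  55.3 135. ] sx 100.9 sy(-z) -45.1
mbar1 [532.4 190.8 128. ] sx 13.4 sy(-z) 110.1
mbar2 [535.1 177.9 128. ] sx 13.6 sy(-z) 97.0
```

View pics/w6c.png

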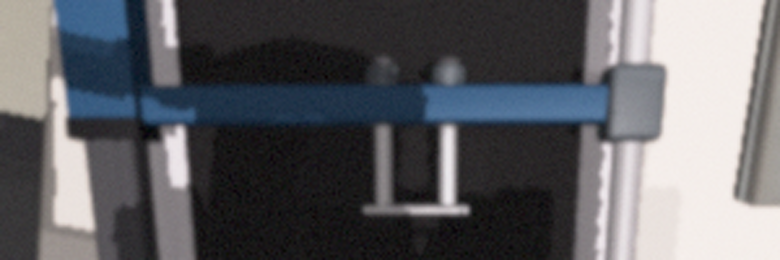

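```bash
python3 - <<'E'
from h import *
m=bot.camera_model('wrist');f=m['fx']
import cv2
def ell(fn):
    im=cv2.imread(fn).astype(int); k=(((im[:,:,0]-im[:,:,2])>60)&((im[:,:,0]-im[:,:,1])>35)).astype(np.uint8)
    k[:, :250]=0;k[:,340:]=0;k[:140]=0;k[245:]=0
    c=max(cv2.findContours(k,0,1)[0],key=cv2.contourArea); return cv2.fitEllipse(cv2.convexHull(c))
M=axes();T=bot.get_obs()['tool_pos']
for fn in ['pics/w6.png','pics/w14.png']:
    e=ell(fn); p=ray('wrist',*e[0],217+0); q=M.T@(p-T); print(fn,e,'tool frame y %.1f z %.1f'%(q[1],q[2]))
im,d=bot.capture('wrist')
u,v=map(int,e[0]);print(px2w('wrist',u,v,d[v,u]))
o=bot.get_obs();print(o['tool_pos'],axes().round(3))
E
```

```text
pics/w6.png ((285.1568603515625, 216.37745666503906), (44.1434326171875, 47.11996841430664), 175.95404052734375) tool frame y 3.7 z -2.5
pics/w14.png ((308.7364807128906, 183.7756805419922), (46.30683517456055, 47.74260711669922), 173.6310577392578) tool frame y 22.3 z -29.7
[555.46310526 114.94581736 220.25381676]
[540.42372641  80.3755265  290.40469123] [[ 0.     0.981  0.193]
 [ 0.     0.193 -0.981]
 [-1.     0.    -0.   ]]
```

```bash
python3 - <<'E'
from h import *
o=bot.get_obs();print(o['time'],o['contact_force'].round(1)); bot.close_job()
E
```

```text
22.25 [ 1.1 -0.3  0.1]
the job is handed in; nothing more can be done
```

The blue-capped bottle is clamped in the shaker, and I handed the job in at 22.3 s of the 69 s allowed. No verdict was reported, so the results below rest on my own checks.

- **Placing:** I gripped the bottle by its cap and set it down about 10 mm left of my estimate of the seat point. Contact with the mat showed in the force reading, and I then let go. The camera showed it standing upright afterwards.
- **Clamping:** The pinch closed to the sleeve's 26 mm width, so the button was flush. It came out of the first hole at about 7 N. I slid the clamp in small steps, watching the force. The largest reading I saw was 6.7 N, against the 15 N limit.
- **Where it popped:** A dip in the force came about 36 mm into the slide. The steps after it added about 3 mm at no more than 5 N. The camera then showed the brass button standing fully out, and I released the sleeve. The final picture puts the clamp travel at about 38 mm.

**Last checks:**
- The button was still out after I let go.
- The pad's rods were pushed back about 6 mm, so the spring is loaded on the bottle; I did not measure that force directly.
- The bottle stood upright against the jaw.
- The other things looked unmoved in the side and top views.
- The arm was well clear, with about 1 N on the wrist.

**Disagreement:** The raw wrist-camera reading put the cap about 4 mm to one side of the jaw's centre. The same camera read about 4 mm off when the cap's position was known from the release. Corrected for that, the bottle agrees with the seat to 1–2 mm. I also saw a gap of about 3 mm between the networks' seat and bar positions and my own fit of the shaker; I used a value in between.

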